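# Chuck the cork roller on the ski bench

## Robot

A 6-joint arm with a two-finger parallel gripper is mounted at the origin on the work surface. World frame = base frame: x ahead of the robot, y to its left, z up, the work surface at z = 0. Lengths are in m, angles in rad, forces in N, time in s.
With the tool pointing down it reaches from about 0.275 to 0.875 m from the base axis. Payload 12.5 kg.
Tool frame: the origin (TCP) lies at the very end of the fingers, on their centre line; the grasp point (between the pads) lies 19 mm behind it; z points along the fingers, y is the line along which they close (so a half turn about z gives the same grasp; the last joint's range is limited). The gripper opens to 85 mm and grips with 20 to 120 N. Pads are 22 mm wide; open, the fingers measure 114 mm over their backs; the gripper's body (76 mm by 85 mm) begins 54 mm behind the grasp point. The pads swing forward as they close: fully open they stand 13 mm farther back than shut.
Start: joints at [1.091, 0.351, 1.652, -0, 1.139, -0.085], TCP at [0.212, 0.508, 0.231] pointing down, gripper open.
Joint ranges: [-2.75, 2.75], [-0.79, 2.1], [0.01, 2.65], [-1.57, 4.71], [0.07, 3.14], [-2.87, 2.87]. Speed limits (rad/s): [2.22, 2.22, 2.79, 3.14, 3.14, 3.14].

## Interface

Orientations are given as a 3x3 rotation matrix whose columns are the frame's x, y, z axes.
In Python, from bench import manip gives the robot as it stands. Calls block until the motion is done:
- manip.move_ptp(position, orientation): joint-space move of the TCP to a pose.
- manip.move_l(position, attitude=None, max_speed=0.15): straight line of the TCP; attitude=None keeps the orientation; max_speed is the mean speed in m/s.
- manip.move_j(angles): joint-space move.
- manip.set_gripper(opening, effort=None): opening from 0.0 (shut) to 1.0 (fully open); effort is the grip in N (None keeps the last); returns when the fingers have stopped.
- manip.dwell(seconds).
- manip.inverse_kinematics(position, orientation): joint angles nearest the present ones, or None.
- manip.grab_frame(name): name is "scene" or "top"; returns (picture, depth): 420x560x3 uint8, red, green, blue; 420x560 float32, m along the optical axis (not along the pixel's ray), 0 where there is no reading.
- manip.get_calibration(name): a dict with "camera_matrix" (3x3 intrinsics, pixels), "R" (3x3) and "t" (3): a world point X has camera coordinates R X + t. Camera axes: x right, y down, z forward; pixel columns grow to the right and rows downward; lengths in m; the calibration is good to about 2 mm. A picture is of the moment at which its call begins. get_calibration takes no time and is no camera call.
A pose or a line that the arm cannot do raises manip.Unreachable and nothing moves.
- manip.sign_off(): hands the job in; it is judged then, once.
Trained networks look in the newest picture that a camera, given by its name, has taken for a name from the list of things; names that differ only in an ending like _2 or _b are one class to them, and where a whole thing is asked for, a point or a joint stands for the part that bears it (a point fixed in the world has none). Each returns a list of dicts, best first, with "confidence" (0 to 1); they miss things now and then, are a little off and sometimes report something else, mostly with a low value. They report only what shows in the picture. A call takes as long as a camera call.
- manip.look_for(camera, name): "at" ([x, y, z] in m, in world coordinates, good to about 4 mm: the middle of the surface that is visible of it).
Readings, each from a call of its own:
- manip.current_time(): time.
- manip.current_qpos(): joint angles.
- manip.current_joint_vel(): joint speeds.
- manip.current_joint_torque(): joint torques, N m.
- manip.current_ee_pos(): TCP position.
- manip.current_tcp_rot(): TCP orientation.
- manip.current_force(): force on the tool from outside, world axes, zero at the start.
- manip.current_ft_torque(): the same for the moment, N m.
- manip.current_grip_width(): opening from 0.0 (shut) to 1.0 (fully open).
- manip.current_grip_force(): force on a finger pad.
Only numpy, scipy, OpenCV 4.12 (cv2) and the standard library are available. Lean on these libraries where they do the work, as an engineer would, in place of code of your own. Each camera call takes 0.05 s, during which the arm holds its last target. There are 200 camera calls.

## Task

Open the chuck on the bench stand all the way by swinging its red-knobbed bar towards the robot, fetch the cork roller from under the low oak shelf (only its steel shaft can be reached there, so draw it out by the shaft, let it go and take it again by the cork drum) and lay it on the stand's rubber-topped bed with its shaft pushed fully home between the open jaws. Then let go of the roller and swing the bar back away from the robot until the three jaws grip the shaft firmly, and leave it so. Do not disturb the other things on the bench and shelf.

Things in the scene. Friction and masses are not known exactly. Their poses are not given: they have to be found in the camera images.
- stand: Fixed chuck stand: steel base plate 100 (x) by 260 (y) mm, blue headstock 116 mm high at the -y end, grey bed at the +y end. Origin on the bench below the centre of the sleeve's front face, z up. The chuck axis runs along its y, 80 mm above the bench; the chuck opens to +y and a shaft goes in along -y. Its -x side is towards the robot; yaw up to 0.3 rad either way
- mouth (a point): Centre of the chuck's mouth: on the chuck axis in the plane of the sleeve's front face, 80 mm above the stand's origin; axes as the stand. The end stop for the shaft lies 50 mm behind it (-y): at home 50 mm of the shaft is inside and 10 mm of it shows between sleeve and end cap
- bed (a point): Centre of the bed's flat black rubber top: 74 mm in front (+y) of the mouth on the stand, 53.2 mm above the bench; the bed is 70 mm wide (x) and 118 mm long (y). A roller lying on it has its axis at the height of the chuck axis (80.2 mm)
- sleeve (a joint): Turn of the chuck sleeve (silver ring, 74 mm wide, 44 long) about the stand's +y, 0 to 1.5 rad. 0 = open, bar leaning 0.70 rad from upright to the stand's -x; bar angle towards +x = value - 0.70. Jaw faces are 15 mm off the axis at 0 and close 6.67 mm per rad, meeting the shaft near 1.2. Starts 1.28 to 1.5. Friction 0.35 N m (4 N at the knob) keeps it where left; 10 to 20 N at the knob clamps well
- bar_knob (a point): Centre of the red barrel knob on the sleeve's 10 mm steel bar: 24 mm in diameter, 26 mm long along the stand's y, 90 mm from the chuck axis, 24 mm behind (-y) the mouth. Pinched from above on its two flat ends (fingers closing along the stand's y) it pivots between the fingers as the bar swings
- jaw0: Upper steel jaw of the chuck, 10 mm wide, 36 mm long, from y = -30 to +6 mm of the stand; origin on the chuck axis when fully open, slides radially with the sleeve
- jaw1: Second jaw, 120 degrees round from the upper one, otherwise the same
- jaw2: Third jaw, 240 degrees round from the upper one, otherwise the same
- roller: Cork roller, 0.32 kg: cork drum 50 mm in diameter, 86 mm long, between black hexagonal caps (54 mm across flats, 12 mm thick); 110 mm over the caps; steel shaft 14 mm in diameter, 60 mm long on its -x end. Origin: drum centre on the axis, 27 mm above what it lies on; x along the axis away from the shaft. Starts on the bench under the shelf, shaft sticking out in front; slides straight out
- roller_tip (a point): Free end of the roller's shaft, on its axis, 115 mm from the drum's centre; axes as roller
- shelf: Fixed low shelf of thick oiled oak: slab 160 (x) by 340 (y) mm, underside 64 mm and top 86 mm above the bench, on two cheeks 22 mm thick at its y ends. Origin on the bench below its centre; its front is its -x edge, open, facing the robot
- thermometer_case: Silver hard thermometer case 50 x 150 x 28 mm lying on the oak shelf; origin under its centre. Leave alone
- wax_block: Yellow wax block 45 x 100 x 25 mm on the oak shelf; origin under its centre. Leave alone
- lunch_box: Green plastic lunch box 116 x 166 x 59 mm; origin under its centre. Leave alone
- mug: Stainless steel mug 80 mm in diameter, 90 mm high; origin under its centre, handle to its +y. Leave alone
- wax_cork: Hand wax cork, wood-backed block 50 x 90 x 34 mm; origin under its centre. Leave alone
- brush: Wooden ski brush 60 x 120 x 34 mm, bristles down; origin under its centre. Leave alone

How it is judged:
On the way, in this order (a step that is already met when the one before it is completed fails the run):
1. the chuck has been opened (sleeve below 0.25 rad) (value of joint sleeve below 0.25 rad), for 0.1 s.
2. the roller lies released with its shaft at least 43 mm inside the chuck while the jaws are still open (sleeve below 0.5 rad) (y of roller_tip in the frame of stand below -0.043 m and x of roller_tip in the frame of stand between -0.011 and 0.011 m and z of roller_tip in the frame of stand between 0.069 and 0.091 m and value of joint sleeve below 0.5 rad and contact force between the fingers and roller below 0.3 N), for 0.2 s.
3. the sleeve has been turned so that at least two of the three jaws press on the shaft with more than 5 N each (y of roller_tip in the frame of stand below -0.043 m and x of roller_tip in the frame of stand between -0.011 and 0.011 m and z of roller_tip in the frame of stand between 0.069 and 0.091 m and (contact force between each of jaw0, jaw1 and roller above 5 N or contact force between each of jaw1, jaw2 and roller above 5 N or contact force between each of jaw0, jaw2 and roller above 5 N)), for 0.1 s.
At the end, for the whole second after the job is handed in: Shaft at least 43 mm inside the chuck, its tip within 11 mm of the chuck axis sideways and in height; at least two of the three jaws press on it with more than 5 N each; sleeve above 1.05 rad; roller axis within 0.08 rad of the chuck axis; roller at rest (all of step 3 and value of joint sleeve above 1.05 rad and angle between the x axis of roller and the y axis of stand, either way round below 0.08 rad and linear speed of roller below 0.02 m/s); the robot touches nothing.
It fails at once if a bystander (thermometer case, wax block, lunch box, mug, wax cork, brush) is moved more than 30 mm (distance of any of thermometer_case, wax_block, lunch_box, mug, wax_cork, brush from where it was at the start of the episode above 0.03 m).
It also fails if it takes over 72 s, if anything falls off the work surface, if the arm or the gripper's body presses on something with over 40 N, if the wrist force passes 120 N, or if a joint passes its speed limit or range.

## Working session

There is one attempt and no reset: what is moved stays moved. The work goes in short steps, each a Python script; the robot and the scene stay as the last script left them, time stands still between calls to the robot, and variables do not carry over. Pictures are saved under pics/ and viewed, at most 10 in all, crops included, and the job is handed in when it is done.

```bash
ls; mkdir -p pics; cat > h.py <<'E'
import numpy as np, cv2
from bench import manip as m
def save(cam,fn):
    p,d=m.grab_frame(cam); cv2.imwrite('pics/'+fn,cv2.cvtColor(p,cv2.COLOR_RGB2BGR)); return p,d
def world(cam,d):
    c=m.get_calibration(cam); K=np.array(c["camera_matrix"]);R=np.array(c["R"]);t=np.array(c["t"])
    v,u=np.mgrid[0:d.shape[0],0:d.shape[1]]
    P=np.stack([(u-K[0,2])/K[0,0]*d,(v-K[1,2])/K[1,1]*d,d],-1)
    return (P-t)@R
def proj(cam,X):
    c=m.get_calibration(cam); q=np.array(c["camera_matrix"])@(np.array(c["R"])@np.array(X)+np.array(c["t"])); return q[:2]/q[2]
E
python3 - <<'E'
from h import *
np.set_printoptions(precision=4,suppress=True)
fs={}
for cam in("scene","top"):
    p,d=save(cam,cam+'0.png'); np.save(cam+'0.npy',d)
    c=m.get_calibration(cam); print(cam,c)
    for n in("stand","mouth","bed","sleeve","bar_knob","roller","roller_tip","shelf","lunch_box","mug","wax_cork","brush","thermometer_case","wax_block"):
        for r in m.look_for(cam,n)[:2]: print(n,np.array(r["at"]),round(r["confidence"],2),proj(cam,r["at"]).round())
print(m.current_time(),m.current_qpos(),m.current_tcp_rot())
E
```

```text
pics
scene {'camera_matrix': array([[413.0892,   0.    , 276.1807],
       [  0.    , 413.0892, 208.9912],
       [  0.    ,   0.    ,   1.    ]]), 'R': array([[ 0.459 ,  0.8883, -0.0116],
       [ 0.7023, -0.3708, -0.6077],
       [-0.5442,  0.2708, -0.7941]]), 't': array([-0.251 , -0.3162,  1.4   ])}
stand [ 0.5459 -0.217   0.0561] 0.94 [196. 256.]
mouth [ 0.5467 -0.2187  0.057 ] 0.97 [195. 256.]
bed [ 0.3088 -0.3046  0.0336] 0.68 [136. 206.]
bed [ 0.5426 -0.2237  0.1083] 0.66 [189. 244.]
sleeve [ 0.5472 -0.2245  0.1112] 0.84 [189. 245.]
sleeve [ 0.7525 -0.3369  0.0585] 0.43 [177. 355.]
bar_knob [ 0.5471 -0.226   0.1152] 0.84 [188. 245.]
bar_knob [0.6322 0.2019 0.0893] 0.62 [363. 208.]
shelf [0.6329 0.2001 0.0885] 0.94 [362. 209.]
lunch_box [ 0.7571 -0.3378  0.0598] 0.93 [177. 357.]
lunch_box [0.6499 0.3233 0.1127] 0.46 [408. 190.]
mug [ 0.764  -0.0827  0.0451] 0.64 [288. 309.]
wax_cork [ 0.3822 -0.0249  0.0336] 0.94 [241. 188.]
brush [ 0.3098 -0.3046  0.035 ] 0.67 [136. 206.]
thermometer_case [0.6958 0.1648 0.1158] 0.8 [367. 226.]
thermometer_case [ 0.5458 -0.2185  0.0576] 0.46 [1
[... 727 characters left out ...]
 0.82 [363. 209.]
roller [0.6874 0.1731 0.1175] 0.43 [203. 145.]
roller_tip [ 0.5159 -0.2032  0.0493] 0.56 [350. 218.]
roller_tip [0.528 0.274 0.039] 0.41 [166. 213.]
shelf [0.6059 0.2496 0.0863] 0.83 [173. 180.]
lunch_box [ 0.736  -0.3314  0.0594] 0.83 [397. 136.]
mug [ 0.7833 -0.0906  0.0422] 0.71 [305. 121.]
mug [0.688  0.1721 0.1166] 0.21 [203. 145.]
wax_cork [ 0.365  -0.019   0.0307] 0.81 [279. 277.]
brush [ 0.2994 -0.3063  0.0341] 0.62 [392. 303.]
thermometer_case [0.6871 0.1756 0.1185] 0.72 [202. 145.]
wax_block [0.6444 0.3273 0.111 ] 0.89 [141. 162.]
1.5 [ 1.0914  0.3507  1.6518  0.      1.1391 -0.0846] [[-0.9231  0.3846 -0.    ]
 [ 0.3846  0.9231  0.    ]
 [ 0.      0.     -1.    ]]
```

View pics/scene0.png

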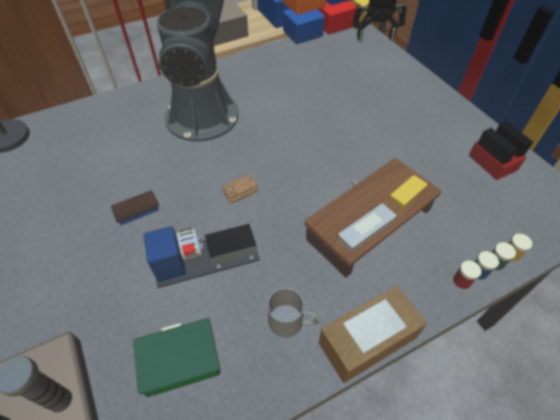

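View pics/top0.png

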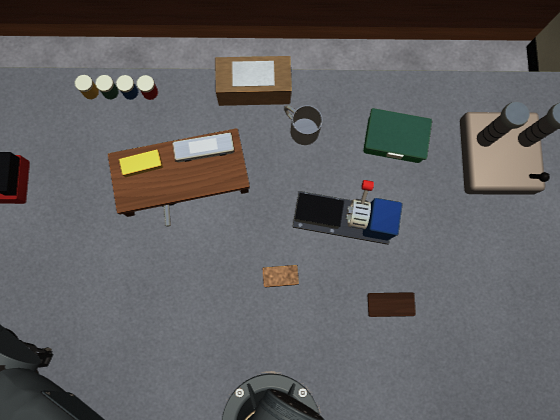

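The scene view shows the stand at about (200,253) with its red knob at (188,248), and the shelf at (370,210) with the shaft poking out at (355,182). The top view shows the black bed at (320,210), the knob at (368,186), the headstock at (385,217) and the shaft at (167,214). Next I'll measure these from depth.

```bash
python3 - <<'E'
from h import *
np.set_printoptions(precision=4,suppress=True)
W={c:world(c,np.load(c+'0.npy')) for c in("scene","top")}
I={c:cv2.imread(f'pics/{c}0.png').astype(int) for c in W}
def rect(P):
    r=cv2.minAreaRect((P[:,:2]*1000).astype(np.float32)); return np.array(r[0]),np.array(r[1]),r[2]
for c in W:
    w=W[c];b,g,r=[I[c][...,k] for k in range(3)]
    ok=np.load(c+'0.npy')>0
    x,y,z=w[...,0],w[...,1],w[...,2]
    near=ok&(abs(x-.53)<.15)&(abs(y+.2)<.2)
    print(c,'bench z',np.median(z[ok&(abs(x-.5)<.05)&(abs(y-.05)<.05)]))
    s=near&(r>120)&(g<70)&(b<70); P=w[s]; print('knob',s.sum(),P.mean(0),P.min(0),P.max(0))
    s=near&(abs(z-.053)<.006)&(r<60)&(g<60)&(b<60); 
    n,l,st,_=cv2.connectedComponentsWithStats(s.astype(np.uint8)); k=1+st[1:,4].argmax(); P=w[l==k]; print('bed',len(P),P.mean(0),rect(P))
    s=near&(z>.004)&(z<.2)&(b>90)&(r<60); s=s&(abs(z-.116)<.005);P=w[s]; print('head',len(P),P.mean(0) if len(P) else 0,rect(P) if len(P) else 0)
    s=ok&(abs(z-.086)<.005)&(abs(x-.63)<.2)&(abs(y-.22)<.22); n,l,st,_=cv2.connectedComponentsWithStats(s.astype(np.uint8)); k=1+st[1:,4].argmax();P=w[l==k]; print('shelf',P.mean(0),rect(P))
    s=ok&(z>.008)&(z<.05)&(abs(x-.53)<.05)&(abs(y-.27)<.05)&(abs(r-b)<25); n,l,st,ce=cv2.connectedComponentsWithStats(s.astype(np.uint8))
    for k in range(1,n):
        P=w[l==k]
        if len(P)>8: print('shaft',len(P),ce[k],P.mean(0),P.min(0),P.max(0),rect(P), 'ztop',np.percentile(P[:,2],90))
for c,(u0,u1,v0,v1) in dict(top=(290,410,175,250),scene=(330,380,165,205)).items():
    cv2.imwrite(f'pics/crop_{c}.png',cv2.resize(cv2.imread(f'pics/{c}0.png')[v0:v1,u0:u1],None,fx=6,fy=6,interpolation=2))
E
```

```text
scene bench z 0.0007948269992167499
knob 51 [ 0.5882 -0.2319  0.1544] [ 0.5804 -0.2419  0.1467] [ 0.5926 -0.2239  0.1609]
bed 932 [ 0.5414 -0.1273  0.054 ] (array([ 540.7802, -126.9061]), array([110.5984,  64.8561]), 80.512451171875)
head 756 [ 0.5198 -0.283   0.1165] (array([ 516.0709, -280.8346]), array([66.6314, 77.5768]), 79.23844909667969)
shelf [0.6296 0.2249 0.0865] (array([633.687 , 238.8216]), array([161.3748, 342.8072]), 12.074173927307129)
shaft 31 [354.1613 181.129 ] [0.5084 0.2689 0.0329] [0.4992 0.263  0.0263] [0.5182 0.2774 0.0377] (array([508.1189, 268.9944]), array([17.9876, 13.1355]), 13.09337329864502) ztop 0.0362019633496411
top bench z -3.3402148013160223e-05
knob 88 [ 0.5792 -0.2302  0.1569] [ 0.5686 -0.2431  0.1488] [ 0.5919 -0.2179  0.1622]
bed 1195 [ 0.5373 -0.1242  0.0528] (array([ 538.0487, -124.0759]), array([117.9521,  71.8208]), 79.93334197998047)
head 848 [ 0.5102 -0.2812  0.1156] (array([ 510.1715, -281.3683]), array([68.471 , 82.6232]), 79.91824340820312)
shelf [0.6163 0.2399 0.0859] (array([632.9739, 239.3653]), array([161.8074, 340.315 ]), 12.003758430480957)
shaft 112 [166.9375 215.1607] [0.5244 0.2731 0.032 ] [0.4983 0.264  0.0241] [0.5516 0.282  0.0399] (array([524.7439, 273.4223]), array([54.6836, 13.6014]), 7.778936386108398) ztop 0.035626084855822575
```

View pics/crop_top.png

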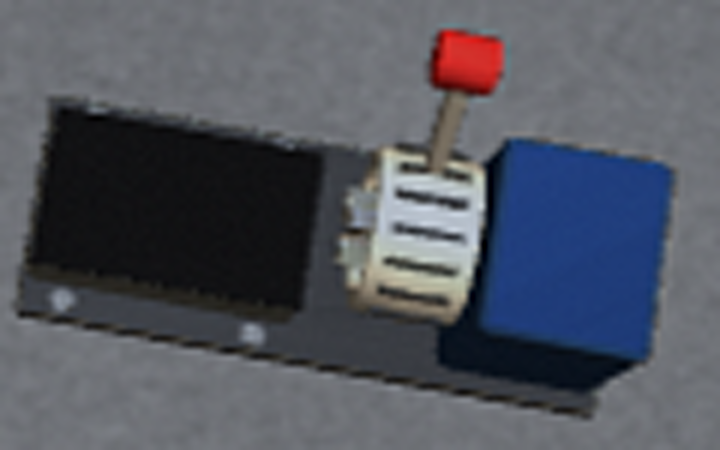

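The crop shows the bed from (40,110) to (310,310) px, the sleeve ring at (430,235) and the red knob at (470,62), leaning away from the robot. The two views agree: bed height is 53 mm, stand yaw is about -10°, and knob centre is about 0.15 m high. Next is the shaft line fit and a reach check, then opening the chuck.

```bash
cat >> h.py <<'E'
yaw=np.radians(-10.0)
SX=np.array([np.cos(yaw),np.sin(yaw),0]);SY=np.array([-np.sin(yaw),np.cos(yaw),0]);Z=np.array([0,0,1.])
BED=np.array([.5385,-.1247,0]); S0=BED-.074*SY
def S(x,y,z): return S0+x*SX+y*SY+z*Z
def rot(yax,zax): 
    yax=yax/np.linalg.norm(yax); zax=zax/np.linalg.norm(zax); return np.stack([np.cross(yax,zax),yax,zax],1)
RK=rot(SY,-Z)
def knob(a,r=.09): return S(r*np.sin(a),-.024,.08+r*np.cos(a))   # grasp point
def tcp(g,R): return g+.019*R[:,2]
E
python3 - <<'E'
from h import *
np.set_printoptions(precision=4,suppress=True)
for c,(u0,v0) in dict(top=(167,215),scene=(354,181)).items():
    d=np.load(c+'0.npy'); w=world(c,d); z=w[...,2]; v,u=np.mgrid[0:420,0:560]
    s=(abs(u-u0)<25)&(abs(v-v0)<25)&(z>.026)&(z<.045)&(abs(w[...,1]-.27)<.025)&(w[...,0]<.56)
    P=w[s]; print(c,s.sum())
    l=cv2.fitLine((P[:,:2]).astype(np.float32),cv2.DIST_HUBER,0,.001,.001).ravel(); print(l,np.degrees(np.arctan(l[1]/l[0])),P[:,0].min())
    print(P[P[:,0].argsort()][::6])
for a in(.68,0,-.7): print(knob(a),m.inverse_kinematics(tcp(knob(a),RK),RK))
for s in(1,-1):
    R=rot(s*SX,-Z)
    for yy in(.13,.065): print(s,m.inverse_kinematics(tcp(S(0,yy,.0805),R),R))
for psi in(.17,):
  for t in(.35,.5):
    f=np.array([np.cos(psi),np.sin(psi),0]); n=np.array([-np.sin(psi),np.cos(psi),0])
    R=rot(n,f*np.sin(t)-Z*np.cos(t))
    for d in(0,.15): print(t,d,m.inverse_kinematics(tcp(np.array([.515,.273,.028])-d*f,R),R))
E
```

```text
top 109
[0.9911 0.1328 0.5254 0.2731] 7.6342387 0.49831369298260314
[[0.4983 0.2719 0.0319]
 [0.501  0.272  0.0319]
 [0.5031 0.2742 0.0349]
 [0.5062 0.2696 0.0322]
 [0.5085 0.2693 0.0343]
 [0.5114 0.2671 0.0325]
 [0.5147 0.2731 0.0291]
 [0.5187 0.272  0.0361]
 [0.5221 0.2702 0.0324]
 [0.5243 0.2698 0.0349]
 [0.5278 0.2708 0.0302]
 [0.5308 0.2792 0.0282]
 [0.5332 0.2711 0.0297]
 [0.5359 0.2818 0.0292]
 [0.5392 0.2772 0.0399]
 [0.5426 0.2756 0.0359]
 [0.5456 0.2786 0.0345]
 [0.5485 0.2816 0.0331]
 [0.5516 0.2742 0.0313]]
scene 31
[0.989  0.1482 0.5053 0.2677] 8.523078 0.4992425656677724
[[0.4992 0.2676 0.0335]
 [0.5033 0.2655 0.0301]
 [0.5058 0.2677 0.0272]
 [0.5096 0.265  0.0282]
 [0.5144 0.2709 0.0342]
 [0.5182 0.2652 0.0325]]
[ 0.5772 -0.231   0.15  ] [-0.4556  0.5902  1.5425 -0.      1.0089 -1.8519]
[ 0.5215 -0.2212  0.17  ] [-0.4834  0.4743  1.6834 -0.      0.9839 -1.8796]
[ 0.4644 -0.2111  0.1488] [-0.518   0.4144  1.8462 -0.      0.881  -1.9143]
1 [-0.2104  0.5864  1.7692 -0.      0.786  -0.0359]
1 [-0.3279  0.5874  1.7673 -0.      0.7869 -0.1534]
-1 None
-1 None
0.35 0 [ 0.4472  0.6488  1.9102 -0.3708  0.262  -0.9503]
0.35 0.15 [ 0.5609  0.5209  2.2465 -1.2167  0.1397  0.012 ]
0.5 0 [ 0.4668  0.649   1.9893 -1.4173  0.1424  0.1072]
0.5 0.15 [0.5991 0.5445 2.3139 3.9968 0.2675 1.1154]
```

```bash
python3 - <<'E'
from h import *
np.set_printoptions(precision=3,suppress=True)
psi=.14
f=np.array([np.cos(psi),np.sin(psi),0]); n=np.array([-np.sin(psi),np.cos(psi),0])
for t in(.2,.25,.3):
    R=rot(n,f*np.sin(t)-Z*np.cos(t))
    for d in(0,.05,.1,.14): print(t,d,m.inverse_kinematics(tcp(np.array([.511,.272,.03])-d*f,R),R))
a0=.68
m.set_gripper(.75)
m.move_ptp(tcp(knob(a0)+.07*Z,RK),RK)
m.move_l(tcp(knob(a0),RK),max_speed=.12)
m.set_gripper(0,effort=40)
print('grip',m.current_grip_width(),m.current_grip_force(),m.current_force(),m.current_time())
for a in np.linspace(a0,-.70,7)[1:]:
    m.move_l(tcp(knob(a),RK),max_speed=.12)
    print(a,m.current_force(),m.current_grip_width(),m.current_ee_pos())
print(m.current_time())
save('top','top1.png');save('scene','scene1.png')
a=cv2.imread('pics/top1.png')[150:280,270:430];b=cv2.imread('pics/scene1.png')[200:300,110:270]
r=lambda i:cv2.resize(i,(400,int(400*i.shape[0]/i.shape[1])),interpolation=2)
a,b=r(a),r(b);h=min(len(a),len(b));cv2.imwrite('pics/v1.png',np.hstack([a[:h],b[:h]]))
E
```

```text
0.2 0 [ 0.433  0.659  1.832 -0.129  0.462 -1.168]
0.2 0.05 [ 0.463  0.607  1.952 -0.164  0.398 -1.103]
0.2 0.1 [ 0.499  0.559  2.065 -0.213  0.336 -1.017]
0.2 0.14 [ 0.534  0.524  2.152 -0.27   0.29  -0.925]
0.25 0 [ 0.44   0.651  1.861 -0.191  0.396 -1.104]
0.25 0.05 [ 0.471  0.601  1.98  -0.248  0.333 -1.014]
0.25 0.1 [ 0.509  0.555  2.092 -0.334  0.275 -0.89 ]
0.25 0.14 [ 0.546  0.521  2.178 -0.436  0.233 -0.751]
0.3 0 [ 0.447  0.646  1.89  -0.278  0.331 -1.013]
0.3 0.05 [ 0.479  0.597  2.007 -0.375  0.272 -0.883]
0.3 0.1 [ 0.519  0.553  2.118 -0.525  0.22  -0.693]
0.3 0.14 [ 0.558  0.521  2.202 -0.703  0.187 -0.475]
grip 0.29738642862502596 42.05311059951782 [0.756 3.671 4.655] 5.9083
0.45000000000000007 [1.028 5.982 5.459] 0.2930597682492381 [ 0.56  -0.228  0.143]
0.22000000000000008 [0.607 5.724 4.711] 0.2947394679330101 [ 0.541 -0.224  0.149]
-0.009999999999999898 [-0.036  6.172  7.361] 0.29715926321694 [ 0.521 -0.221  0.152]
-0.23999999999999988 [-0.652  7.306  9.153] 0.29671328037079564 [ 0.501 -0.217  0.149]
-0.46999999999999986 [-3.793  8.29  10.742] 0.2988694520583869 [ 0.481 -0.214  0.142]
-0.7 [-3.102  7.327  6.22 ] 0.29317148765626594 [ 0.464 -0.211  0.13 ]
7.8583
```

View pics/v1.png

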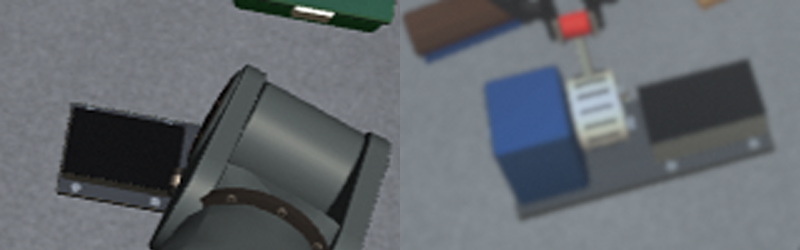

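The gripper has swung the bar towards the robot: in the right half the knob is at (575,25), and the jaws are open. Next: release it, check the knob, and draw the roller out.

```bash
cat >> h.py <<'E'
psi=.14; f=np.array([np.cos(psi),np.sin(psi),0]); n=np.array([-np.sin(psi),np.cos(psi),0])
def knobpos(cam):
    p,d=m.grab_frame(cam); w=world(cam,d); p=p.astype(int)
    s=(d>0)&(abs(w[...,0]-.52)<.12)&(abs(w[...,1]+.2)<.12)&(p[...,0]>120)&(p[...,1]<70)&(p[...,2]<70)
    P=w[s]; return s.sum(),P.mean(0),P[:,2].max()
E
python3 - <<'E'
from h import *
np.set_printoptions(precision=4,suppress=True)
m.set_gripper(.75)
m.move_l(m.current_ee_pos()+.08*Z,max_speed=.2)
R=rot(n,f*np.sin(.25)-Z*np.cos(.25))
g=np.array([.513,.272,.029])
m.move_ptp(tcp(g-.12*R[:,2],R),R)
print(knobpos('scene'),knobpos('top'),'expect centre',knob(-.7))
m.move_l(tcp(g,R),max_speed=.12)
m.set_gripper(0,effort=40)
print('grip',m.current_grip_width()*85,m.current_grip_force(),m.current_force(),m.current_time())
m.move_l(tcp(g-.14*f,R),max_speed=.1)
print('grip',m.current_grip_width()*85,m.current_grip_force(),m.current_force(),m.current_time())
m.set_gripper(.7)
m.move_l(tcp(g-.14*f-.13*R[:,2],R),max_speed=.2)
m.move_j([1.0]+list(m.current_qpos()[1:]))
p,d=save('top','top2.png');np.save('top2.npy',d)
p,d=save('scene','scene2.png');np.save('scene2.npy',d)
for c in('top','scene'):
    for nme in('roller','roller_tip'):
        for r in m.look_for(c,nme)[:2]: print(c,nme,np.array(r["at"]),r["confidence"],proj(c,r["at"]))
print(m.current_time())
a=cv2.imread('pics/top2.png')[100:310,80:360];b=cv2.imread('pics/scene2.png')[110:320,160:440]
r=lambda i:cv2.resize(i,(400,300),interpolation=2)
cv2.imwrite('pics/v2.png',np.hstack([r(a),r(b)]))
E
```

```text
(np.int64(18), array([ 0.487 , -0.2141,  0.1613]), np.float64(0.1651233006370518)) (np.int64(97), array([ 0.4749, -0.2114,  0.1667]), np.float64(0.17310553077394808)) expect centre [ 0.4644 -0.2111  0.1488]
grip 12.77095269622581 38.90974938869476 [-1.3118 -1.1547  4.7291] 12.5
grip 12.50701783006786 39.5308917760849 [-4.8245  0.7662  6.936 ] 14.05
top roller [0.4646 0.262  0.05  ] 0.78 [168.9992 236.8694]
top roller_tip [0.4625 0.2602 0.0495] 0.83 [169.7091 237.7136]
scene roller [0.4702 0.2532 0.0451] 0.76 [342.5965 171.3222]
scene roller_tip [0.4712 0.2515 0.0476] 0.96 [342.3856 171.1606]
16.4
```

View pics/v2.png

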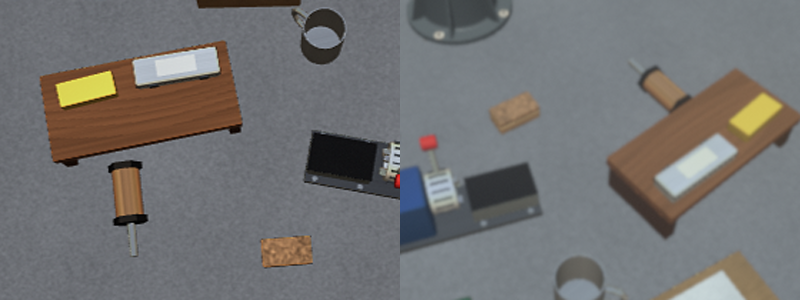

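The roller is out and free, with its drum at (128,193) in the left panel and its shaft pointing at the robot. The shelf things are in place. The knob stands somewhat higher than full open should give, so I'll measure it and the roller precisely.

```bash
python3 - <<'E'
from h import *
np.set_printoptions(precision=4,suppress=True)
for c in('top','scene'):
    d=np.load(c+'2.npy'); w=world(c,d); p=cv2.imread(f'pics/{c}2.png').astype(int)[...,::-1]
    s=(d>0)&(abs(w[...,0]-.52)<.12)&(abs(w[...,1]+.2)<.12)&(p[...,0]>120)&(p[...,1]<70)&(p[...,2]<70)
    P=w[s];print(c,'knob',len(P),P.mean(0),P.min(0),P.max(0))
    for s_ in (0,.15,.23,.3):
        a=s_-.7; k=knob(a); print(s_,k,'px of centre',proj(c,k))
    v,u=np.nonzero(s); print('px',u.mean(),v.mean())
    x,y,z=w[...,0],w[...,1],w[...,2]
    s=(d>0)&(z>.03)&(z<.07)&(x>.3)&(x<.53)&(y>.17)&(y<.33)
    nn,l,st,ce=cv2.connectedComponentsWithStats(s.astype(np.uint8));k=1+st[1:,4].argmax();P=w[l==k]
    D=P[(p[l==k][:,0]-p[l==k][:,2]>30)]; Ct=P[(p[l==k].max(1)<50)]
    print('roller',len(P),'drum',len(D),D.mean(0),np.percentile(D[:,2],97),cv2.minAreaRect((D[:,:2]*1000).astype(np.float32)))
    print('all',cv2.minAreaRect((P[:,:2]*1000).astype(np.float32)),cv2.fitLine(P[:,:2].astype(np.float32),cv2.DIST_HUBER,0,.001,.001).ravel(),'z caps',np.percentile(Ct[:,2],95),'xmin',P[:,0].min())
E
```

```text
top knob 97 [ 0.4749 -0.2114  0.1667] [ 0.464  -0.2241  0.1555] [ 0.4874 -0.1988  0.174 ]
0 [ 0.4644 -0.2111  0.1488] px of centre [360.6636 232.0244]
0.15 [ 0.4752 -0.213   0.1567] px of centre [361.9456 227.0251]
0.23 [ 0.4813 -0.2141  0.1602] px of centre [362.607 224.203]
0.3 [ 0.487  -0.2151  0.1629] px of centre [363.1675 221.6664]
px 362.0515463917526 226.4536082474227
roller 955 drum 621 [0.4734 0.2637 0.0473] 0.05491534693315302 ((473.09173583984375, 265.5926513671875), (87.36451721191406, 49.334598541259766), 7.73616361618042)
all ((443.0055847167969, 260.5218811035156), (170.02146911621094, 59.99022674560547), 8.544181823730469) [0.9914 0.1312 0.4633 0.2623] z caps 0.05730134198402047 xmin 0.35838354589305205
scene knob 23 [ 0.4864 -0.2156  0.1609] [ 0.4836 -0.2243  0.157 ] [ 0.4885 -0.2061  0.1658]
0 [ 0.4644 -0.2111  0.1488] px of centre [179.6356 208.0253]
0.15 [ 0.4752 -0.213   0.1567] px of centre [179.7266 209.5081]
0.23 [ 0.4813 -0.2141  0.1602] px of centre [179.8669 210.6448]
0.3 [ 0.487  -0.2151  0.1629] px of centre [180.0425 211.8338]
px 179.91304347826087 212.
[... 164 characters left out ...]
25616455078)Traceback (most recent call last):
  File "<stdin>", line 15, in <module>
    return _quantile_unchecked(
        a, q, axis, out, overwrite_input, method, keepdims, weights)
    return _ureduce(a,
                    func=_quantile_ureduce_func,
    ...<5 lines>...
                    overwrite_input=overwrite_input,
                    method=method)
    r = func(a, **kwargs)
    result = _quantile(arr,
                       quantiles=q,
    ...<2 lines>...
                       out=out,
                       weights=wgt)
    slices_having_nans = np.isnan(arr[-1, ...])
                                  ~~~^^^^^^^^^
IndexError: index -1 is out of bounds for axis 0 with size 0
```

Both views put the sleeve at about 0.2 rad, so it is not fully open. I'll pinch the knob again and push to the stop under force watch.

```bash
python3 - <<'E'
from h import *
np.set_printoptions(precision=4,suppress=True)
k=knob(-.5)
m.set_gripper(.6)
m.move_ptp(tcp(k+.05*Z,RK),RK)
m.move_l(tcp(k,RK),max_speed=.12)
m.set_gripper(0,effort=60)
F0=m.current_force(); print('grip',m.current_grip_width()*85,F0)
for a in(-.6,-.7,-.75,-.8,-.85,-.9):
    m.move_l(tcp(knob(a),RK),max_speed=.08)
    F=m.current_force()-F0; T=-(F@(np.cos(a)*SX-np.sin(a)*Z)); print(a,F,'tang',T,m.current_ee_pos()-tcp(knob(a),RK))
    if abs(T)>18: break
m.set_gripper(.6)
print(m.current_force(),m.current_time())
m.move_l(m.current_ee_pos()+.08*Z,max_speed=.2)
m.move_j([0.3]+list(m.current_qpos()[1:]))
print(knobpos('top'),knobpos('scene'),m.current_time())
save('top','top3.png');save('scene','scene3.png')
a=cv2.imread('pics/top3.png')[150:255,280:420];b=cv2.imread('pics/scene3.png')[200:305,130:270]
r=lambda i:cv2.resize(i,(400,300),interpolation=2)
cv2.imwrite('pics/v3.png',np.hstack([r(a),r(b)]))
E
```

```text
grip 24.828879595756852 [-1.3289  6.0014  5.577 ]
-0.6 [ 2.7554 -0.4786 -0.573 ] tang -1.9846472317179857 [0.0007 0.0004 0.0012]
-0.7 [7.1413 2.2576 7.287 ] tang -9.773582517789679 [0.0024 0.     0.0024]
-0.75 [15.7253  8.0696 29.6701] tang -30.530227479720264 [ 0.0058 -0.0007  0.0053]
[-0.0856 -0.8562  0.4013] 20.9917
(np.int64(97), array([ 0.4636, -0.2096,  0.1576]), np.float64(0.1634879770218281)) (np.int64(21), array([ 0.4745, -0.2129,  0.1524]), np.float64(0.15706749157510444)) 23.1417
```

View pics/v3.png

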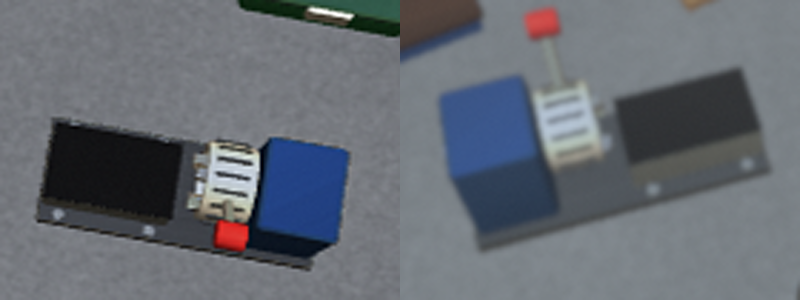

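The bar is now at its stop: the knob is at (232,235) in the left panel and (543,22) in the right, as the model predicts, so the chuck is fully open. Next: take the roller by its drum.

```bash
python3 - <<'E'
from h import *
np.set_printoptions(precision=4,suppress=True)
R=rot(-n,-Z); RP=rot(SX,-Z); off=.008
g=np.array([.4735,.2648,.027])-off*f
print(m.inverse_kinematics(tcp(g,R),R))
m.set_gripper(1.0)
m.move_ptp(tcp(g+.09*Z,R),R)
m.move_l(tcp(g,R),max_speed=.12)
m.set_gripper(0,effort=60)
print('grip',m.current_grip_width()*85,m.current_force(),m.current_time())
m.move_l(tcp(g+.17*Z,R),max_speed=.2)
m.move_ptp(tcp(S(0,.137-off,.19),RP),RP)
m.move_l(tcp(S(0,.137-off,.083),RP),max_speed=.12)
print('grip',m.current_grip_width()*85,m.current_force(),m.current_time())
for c in('top','scene'):
    p,d=save(c,c+'4.png');np.save(c+'4.npy',d)
    print('tip exp',proj(c,S(0,.022,.083)),'mouth',proj(c,S(0,0,.08)))
a=cv2.imread('pics/top4.png')[150:255,280:420];b=cv2.imread('pics/scene4.png')[195:300,140:280]
r=lambda i:cv2.resize(i,(400,300),interpolation=2)
cv2.imwrite('pics/v4.png',np.hstack([r(a),r(b)]))
E
```

```text
[ 0.4283  0.6576  1.8269 -0.      0.6571  1.8591]
grip 48.61040302436621 [-2.2555 -0.8139  8.4374] 28.175
grip 48.21825756530026 [ 0.3321 -0.6852 -2.2971] 31.875
tip exp [341.2576 210.3848] mouth [349.6584 212.1369]
tip exp [207.8178 238.1144] mouth [199.0337 241.1281]
```

View pics/v4.png

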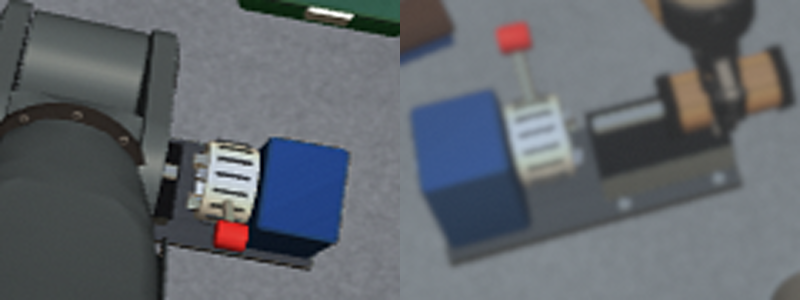

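The scene view shows the shaft tip at panel (592,128), within 2 px of where I expected it and in line with the mouth. The top view shows the tip at (172,172), also as expected. Next: slide it in with a force watch.

```bash
python3 - <<'E'
from h import *
np.set_printoptions(precision=4,suppress=True)
RP=rot(SX,-Z); off=.008
F0=m.current_force()
bad=False
for y in(.122,.107,.092,.08,.072,.068,.066,.064,.062,.060,.058):
    m.move_l(tcp(S(0,y-off,.0822),RP),max_speed=.06)
    F=m.current_force()-F0; fy=F@SY; print(y,np.array([F@SX,fy,F[2]]))
    if abs(fy)>8 or abs(F@SX)>12 or abs(F[2])>15: break
print(m.current_time(),m.current_ee_pos(),(m.current_ee_pos()-S0)@SY+off)
for c in('top','scene'): save(c,c+'5.png')
a=cv2.imread('pics/top5.png')[150:255,280:420];b=cv2.imread('pics/scene5.png')[195:300,140:280]
r=lambda i:cv2.resize(i,(400,300),interpolation=2)
cv2.imwrite('pics/v5.png',np.hstack([r(a),r(b)]))
E
```

```text
0.122 [0.4628 0.1729 0.5731]
0.107 [0.2549 0.9414 0.6939]
0.092 [-0.3325 -0.0116  0.4567]
0.08 [-1.0922  1.0714  0.291 ]
0.072 [-0.6633  0.4918 -0.2459]
0.068 [-0.5847 -0.3338  0.1843]
0.066 [-1.3773  3.3243 -0.2391]
0.064 [ 0.1512 19.3406  1.3063]
34.5583 [ 0.5356 -0.1402  0.0631] 0.06620541302149566
```

View pics/v5.png

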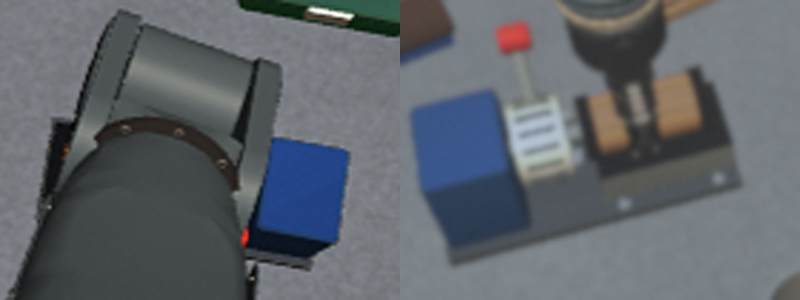

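The shaft met the end stop at y = 65–66 mm, exactly home. In the right panel the cap sits just in front of the sleeve, at about (585,140). Next: lower, let go and inspect.

```bash
python3 - <<'E'
from h import *
np.set_printoptions(precision=4,suppress=True)
RP=rot(SX,-Z); off=.008
m.move_l(tcp(S(0,.0655-off,.0822),RP),max_speed=.06)
F0=m.current_force()
for z in(.0812,.0804,.0796,.0788,.078):
    m.move_l(tcp(S(0,.0655-off,z),RP),max_speed=.06)
    F=m.current_force()-F0; print(z,F)
    if F[2]>6: break
m.set_gripper(1.0); m.dwell(.3)
m.move_l(m.current_ee_pos()+.12*Z,max_speed=.2)
m.move_j([0.35]+list(m.current_qpos()[1:]))
for c in('top','scene'):
    p,d=save(c,c+'6.png'); w=world(c,d); p=p.astype(int)
    q=w-S0; sx,sy,sz=q@SX,q@SY,w[...,2]
    s=(d>0)&(abs(sx)<.045)&(sy>.0)&(sy<.16)&(sz>.064)&(sz<.12)
    D=s&(p[...,0]-p[...,2]>30); print(c,'drum',D.sum(),'y',np.percentile(sy[D],[1,99]),'x',np.percentile(sx[D],[1,99]),'ztop',np.percentile(sz[D],97))
    P=np.stack([sx[D],sy[D]],1).astype(np.float32)*1000; print(cv2.minAreaRect(P),cv2.fitLine(P,cv2.DIST_HUBER,0,.01,.01).ravel())
    e=s&~D&(p.max(2)<70)&(sz>.07); print('caps y',np.percentile(sy[e],[1,99]))
print(knobpos('top'),m.current_time())
a=cv2.imread('pics/top6.png')[150:255,280:420];b=cv2.imread('pics/scene6.png')[195:300,140:280]
r=lambda i:cv2.resize(i,(400,300),interpolation=2)
cv2.imwrite('pics/v6.png',np.hstack([r(a),r(b)]))
E
```

```text
0.0812 [-1.6537  2.1463  3.6036]
0.0804 [-4.34    3.0782 12.092 ]
top drum 695 y [0.0232 0.1206] x [-0.0244  0.0232] ztop 0.10780787586841789
((-0.6131515502929688, 61.29996871948242), (120.77352905273438, 49.15898513793945), 89.40428161621094) [ 0.0081 -1.     -4.4686 67.2061]
caps y [0.0076 0.1207]
scene drum 710 y [0.022 0.107] x [-0.0134  0.0267] ztop 0.10716622486931697
((6.5220537185668945, 64.32840728759766), (44.746849060058594, 87.10580444335938), 0.01306129526346922) [ 0.0103 -0.9999 14.5576 64.1396]
caps y [0.0114 0.1203]
(np.int64(98), array([ 0.4635, -0.2095,  0.1582]), np.float64(0.1651723772634302)) 38.4667
```

View pics/v6.png

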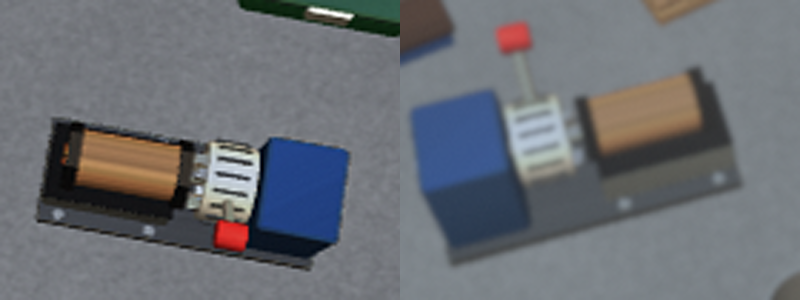

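The roller lies on the bed, aligned, with its drum centre at y = 65 mm and the knob still at open. Next: close the chuck.

```bash
python3 - <<'E'
from h import *
np.set_printoptions(precision=4,suppress=True)
k=knob(-.7)
m.set_gripper(.6)
m.move_ptp(tcp(k+.06*Z,RK),RK)
F0=m.current_force()
m.move_l(tcp(k,RK),max_speed=.12)
m.set_gripper(0,effort=80)
print('grip',m.current_grip_width()*85,m.current_force()-F0,m.current_time())
for s in list(np.arange(.2,1.01,.2))+list(np.arange(1.06,1.6,.03)):
    a=s-.7
    m.move_l(tcp(knob(a),RK),max_speed=.1)
    F=m.current_force()-F0; T=-F@(np.cos(a)*SX-np.sin(a)*Z)
    q=m.current_ee_pos()-.019*RK[:,2]-S(0,-.024,.08); aa=np.arctan2(q@SX,q[2])
    print(round(s,2),'T',round(T,1),'F',F,'act s',round(aa+.7,3))
    if T>19: break
print(m.current_grip_width()*85,m.current_time())
E
```

```text
grip 24.539946260683145 [-1.6182  6.5478  8.3686] 41.5333
0.2 T 3.9 F [-5.2465  3.9073  2.5835] act s 0.188
0.4 T 3.4 F [-2.0525  4.725  -2.4809] act s 0.391
0.6 T 4.5 F [-3.0971  4.5037 -6.5992] act s 0.591
0.8 T 2.5 F [-2.3529  4.6099 -5.7527] act s 0.795
1.0 T 1.6 F [-1.9362  5.5125 -3.9957] act s 0.998
1.06 T 3.7 F [-4.3829  4.472  -3.0183] act s 1.056
1.09 T 6.0 F [-5.3059  6.1731  0.5564] act s 1.082
1.12 T 6.5 F [-5.5906  6.4067  1.2433] act s 1.112
1.15 T 7.2 F [-6.7677  6.2606  0.4073] act s 1.142
1.18 T 6.8 F [-5.8966  6.4039  1.4587] act s 1.173
1.21 T 6.9 F [-5.258   6.6878  2.8932] act s 1.203
1.24 T 7.4 F [-5.4965  6.6972  3.4507] act s 1.234
1.27 T 7.0 F [-4.8447  6.4398  3.8429] act s 1.264
1.3 T 7.2 F [-4.0827  6.9306  5.0836] act s 1.294
1.33 T 5.8 F [-3.6955  5.8098  3.4758] act s 1.325
1.36 T 6.5 F [-3.4231  6.6992  4.8395] act s 1.355
1.39 T 6.8 F [-3.443   6.1821  5.2582] act s 1.383
1.42 T 8.9 F [-5.0291  7.7163  6.2917] act s 1.413
1.45 T 10.3 F [-5.219   7.5766  8.1357] act s 1.441
1.48 T 11.9 F [-6.2136  7.6951  9.3287] act s 1.469
1.51 T 15.0 F [-8.1596  6.6326 12.0238] act s 1.498
1.54 T 18.0 F [-8.5422  8.8883 15.185 ] act s 1.524
1.57 T 20.1 F [-9.2492  7.946  17.5113] act s 1.552
24.31574572483966 47.7
```

```bash
python3 - <<'E'
from h import *
np.set_printoptions(precision=4,suppress=True)
m.set_gripper(.6)
m.move_l(m.current_ee_pos()+.09*Z,max_speed=.2)
m.move_j([0.35]+list(m.current_qpos()[1:]))
for c in('top','scene'):
    print(c,knobpos(c)); p,d=save(c,c+'7.png')
    p=p.astype(int); s=(p[...,0]>120)&(p[...,1]<70)&(p[...,2]<70); s[:150]=0;s[300:]=0;s[:,:150]=0;s[:,420:]=0; v,u=np.nonzero(s); print('px',u.mean(),v.mean(),len(u))
    for x in(1.1,1.2,1.3,1.4,1.5): print(x,proj(c,knob(x-.7)))
    w=world(c,d);q=w-S0; sx,sy,sz=q@SX,q@SY,w[...,2]
    D=(d>0)&(abs(sx)<.045)&(sy>.0)&(sy<.16)&(sz>.064)&(sz<.12)&(p[...,0]-p[...,2]>30); P=np.stack([sx[D],sy[D]],1).astype(np.float32)*1000
    print('drum',np.percentile(sz[D],97),np.percentile(sy[D],[1,99]),cv2.minAreaRect(P))
print(m.current_time(),m.current_force())
a=cv2.imread('pics/top7.png')[150:255,280:420];b=cv2.imread('pics/scene7.png')[195:300,140:280]
r=lambda i:cv2.resize(i,(400,300),interpolation=2)
cv2.imwrite('pics/v7.png',np.hstack([r(a),r(b)]))
E
```

```text
top (np.int64(88), array([ 0.5627, -0.2266,  0.168 ]), np.float64(0.17519285380118868))
px 367.47727272727275 189.89772727272728 88
1.1 [367.4159 193.1432]
1.2 [367.5791 190.2635]
1.3 [367.6507 187.658 ]
1.4 [367.6314 185.3528]
1.5 [367.5226 183.3694]
drum 0.10827717741655389 [0.0237 0.1207] ((-0.5106544494628906, 61.10979080200195), (121.4654769897461, 49.56942367553711), 89.45010375976562)
scene (np.int64(18), array([ 0.5742, -0.2311,  0.1644]), np.float64(0.1679667491958057))
px 186.27777777777777 242.66666666666666 18
1.1 [185.2212 236.1095]
1.2 [186.1808 240.0391]
1.3 [187.1757 244.019 ]
1.4 [188.1933 247.9978]
1.5 [189.2204 251.9243]
drum 0.10745022998791998 [0.0221 0.1071] ((5.326168060302734, 64.42365264892578), (86.98890686035156, 43.76096725463867), 89.60765075683594)
50.675 [-0.2282 -0.2961  0.5078]
```

View pics/v7.png

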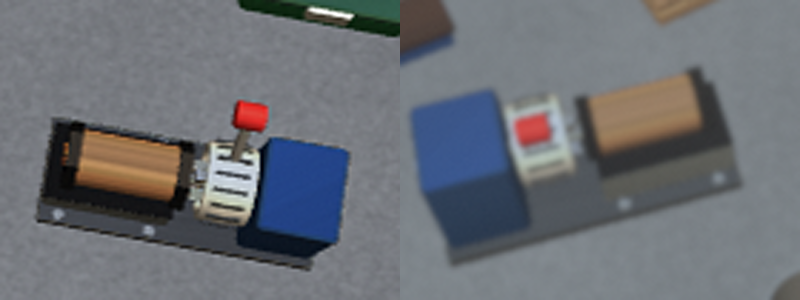

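The knob is at (252,116) in the left panel, which puts the sleeve at about 1.2 rad with the roller in place. The fingers slid over the knob, though, so the clamping force is uncertain. I'll push the knob away with the shut fingers under force watch.

```bash
python3 - <<'E'
from h import *
np.set_printoptions(precision=4,suppress=True)
m.set_gripper(0,effort=60)
x0=.043-.023-.010
P=lambda x,z=.155: S(x,-.024,z)
m.move_ptp(P(x0,.21),RK)
F0=m.current_force()
m.move_l(P(x0),max_speed=.12)
x=x0
for i in range(22):
    x+=.0015
    m.move_l(P(x),max_speed=.05)
    F=m.current_force()-F0; fx=-F@SX; print(round(x,4),round(fx,1),F, round((m.current_ee_pos()-S0)@SX,4),round(m.current_time(),2))
    if fx>21 or m.current_time()>63: break
m.dwell(.15)
m.move_l(P(x0-.005),max_speed=.1)
m.move_l(P(x0-.005,.22),max_speed=.2)
m.move_j([0.3]+list(m.current_qpos()[1:]))
for c in('top','scene'):
    p,d=save(c,c+'8.png'); p=p.astype(int); s=(p[...,0]>120)&(p[...,1]<70)&(p[...,2]<70); s[:150]=0;s[300:]=0;s[:,:150]=0;s[:,420:]=0; v,u=np.nonzero(s); print('px',u.mean(),v.mean(),len(u))
print(m.current_time(),m.current_force())
E
```

```text
0.0115 0.6 [-0.6529 -0.1265  0.0274] 0.0119 53.83
0.013 0.1 [-0.0054  0.4248 -0.7127] 0.0131 54.08
0.0145 0.1 [ 0.0151  0.843  -1.3701] 0.0146 54.33
0.016 -0.1 [ 0.0554 -0.1416  0.1165] 0.0161 54.58
0.0175 -0.3 [ 0.2686 -0.3708 -0.0425] 0.0176 54.83
0.019 0.4 [-0.3184  0.4863 -0.3036] 0.0191 55.08
0.0205 3.5 [-3.4741  0.624  -0.5979] 0.0201 55.33
0.022 5.0 [-4.9257  0.6593 -1.6202] 0.0211 55.58
0.0235 7.2 [-7.3869 -0.4539 -2.7636] 0.0221 55.83
0.025 10.6 [-10.7203   0.1952  -4.4628] 0.0231 56.08
0.0265 10.7 [-10.8946  -0.4478  -6.1007] 0.0241 56.33
0.028 13.7 [-13.8263   0.6977  -6.3123] 0.025 56.58
0.0295 15.1 [-15.4872  -0.7201  -7.4186] 0.0259 56.83
0.031 16.9 [-17.1845  -0.2877  -9.5875] 0.0269 57.08
0.0325 19.1 [-19.5331  -0.819   -9.2835] 0.0277 57.33
0.034 21.7 [-22.1345  -0.3962 -10.3483] 0.0287 57.58
px 367.53932584269666 188.8876404494382 89
px 186.38709677419354 243.1290322580645 31
60.35 [-1.1128 -0.3024  1.0682]
```

```bash
python3 -c "
from h import *
print(m.sign_off(),m.current_time())"
```

```text
the job is handed in; nothing more can be done
the job is handed in; nothing more can be done
```

I handed the job in at about 60 s: the roller's shaft is home in the chuck and the sleeve is closed at about 1.2 rad; I pressed the knob to about 14 N but could not measure the jaw force, and no judging result came back.

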